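# Bring the cherry jar round to the waiting glass

## Task

The tumbler on the cork coaster is waiting for its garnish. Push the wooden turntable gently round, by its rim or one of its brass handles, with the fingertips or the outside of the fingers, until the red-lidded cherry jar stands at the front of it, in line right behind the tumbler, and leave the turntable at rest there. Do not touch or pick up the things that stand on the turntable, keep them all standing in their places on it, and leave the tumbler and everything round about where it is.

Things in the scene. Friction and masses are not known exactly. Their poses are not given: they have to be found in the camera images.
- axis (a point): centre of the turntable's upper face, on its upright axis. The turntable is a round wooden disc with a brass-banded edge, 300 mm across, 20 mm thick, upper face 40 mm above the counter. It turns either way without stops, needs about 1 N at the rim to move and stops soon after it is let go. Five loose things stand on it, centres 75 mm from the axis
- handle_a (a point): middle of the bar of one of two opposite brass bow handles on the disc's upper face near the rim: round bar 10 mm thick, 94 mm long, level and square to the radius, its centre line 28 mm above that face and, here, 125 mm from the axis, with a 10 mm round leg under each end (42 mm either side of this point, 132 mm from the axis). The rim beside each handle is free for a fingertip
- handle_b (a point): the same point of the other, opposite handle
- turntable (a joint): angle of the turntable, rad, growing anticlockwise seen from above; its zero means nothing, it only shows how far and how fast the turntable has turned
- mat: black rubber service mat, 420 by 340 by 4 mm, fixed. Its origin lies on the turntable's axis at counter height; its own -x axis points to the front, roughly towards the robot: from the turntable's axis straight to the cork coaster (92 mm across, 215 mm from the axis, top 8 mm above the counter) on which the tumbler stands
- front (a point): the point of the front where the cherry jar is wanted: on the line from the turntable's axis to the coaster, 75 mm from the axis, at the height of the turntable's upper face; it belongs to the mat and does not turn
- cherry_jar_mid (a point): jar with the RED lid: clear glass jar of red cherries, 56 mm in diameter, 70 mm tall; loose on the turntable. The point is on its axis, 35 mm above its underside
- olive_jar_mid (a point): jar with a green lid, green olives in it, 56 mm in diameter, 70 mm tall; loose on the turntable. The point is on its axis, 35 mm above its underside
- onion_jar_mid (a point): jar with a bare steel lid, white pearl onions in it, 56 mm in diameter, 70 mm tall; loose on the turntable. The point is on its axis, 35 mm above its underside
- bitters_mid (a point): little amber bottle with a black cap, 42 mm in diameter, 74 mm tall; loose on the turntable. The point is on its axis, 35 mm above its underside
- sugar_bowl_mid (a point): white lidded sugar bowl with a brass ball knob, 54 mm in diameter, 67 mm tall; loose on the turntable. The point is on its axis, 35 mm above its underside
- tumbler: the waiting glass: clear tumbler with a brass line, 72 mm across the rim, 80 mm tall, loose on the cork coaster; origin at the centre of its underside
- stem_glass: tall stemmed glass with two gold rings on its stem, standing on its amber foot, 92 mm across, 205 mm tall, loose on the counter; origin at the centre of its underside
- upturned_glass: the same sort of stemmed glass standing upside down on its rim, 92 mm across, 205 mm tall, loose; origin at the centre of its underside
- jigger: steel hour-glass measuring cup, 46 mm across, 85 mm tall, loose; origin at the centre of its underside
- shaker: steel cocktail shaker with a brass cap, 83 mm across, 202 mm tall, loose; origin at the centre of its underside

How it is judged:
By the outcome, as a careful person would: the job done as asked, in the order asked, and still so for the second after the job is handed in, with the robot touching nothing.
It also fails if it takes over 51 s, if anything falls off the work surface, if the arm or the gripper's body presses on something with over 40 N, if the wrist force passes 120 N, or if a joint passes its speed limit or range.

## Robot

A 6-joint arm with a two-finger parallel gripper is mounted at the origin on the work surface. World frame = base frame: x ahead of the robot, y to its left, z up, the work surface at z = 0. Lengths are in m, angles in rad, forces in N, time in s.
With the tool pointing down it reaches from about 0.275 to 0.825 m from the base axis. Payload 5.2 kg.
Tool frame: the origin (TCP) lies midway between the tips of the shut fingers; the grasp point (between the pads) lies 19 mm behind it; z points along the fingers, y is the direction in which the jaws open and shut (so a half turn about z gives the same grasp; the last joint's range is limited). The gripper opens to 93 mm and grips with 3 to 60 N. Pads are 15 mm wide; open, the fingers measure 128 mm over their backs; the gripper's body (75 mm by 188 mm) begins 65 mm behind the grasp point.
Start: joints at [0.93, 0.259, 1.535, -0, 1.348, -0.203], TCP at [0.233, 0.498, 0.219] pointing down, gripper open.
Joint ranges: [-3.14, 3.14], [-0.91, 2.08], [0.19, 2.58], [-1.22, 4.36], [0.22, 2.71], [-3.12, 3.12]. Speed limits (rad/s): [2.57, 2.57, 3.14, 3.14, 3.14, 3.14].

## Interface

Orientations are given as a unit quaternion [x, y, z, w].
In Python, from bench import arm gives the robot as it stands.
- The arm moves only by the tool servo_tool, never from a script. Its argument "motion" is text: rows parted by semicolons, each of 4 numbers parted by spaces: the shift along the tool's x, y, z in m, then the turn about the tool's z in rad. A call has exactly 8 rows; each row is the pose to reach, as a shift and turn from the pose commanded when the call began, along the tool's axes at that moment; what a row does not reach only later rows make up. A row lasts 1/12 s, in which the tool goes at most 41.7 mm and 7.16 degrees, less where a joint would pass 70% of its speed; a pose out of reach is approached as far as the arm can. A call with a gripper value outside its range is refused whole. "jaw" is the gripper command: -1 is fully open, 1 is shut, values between are in proportion, set as the call begins (left out, the last holds). The fingers move at their own pace and stop on an object; "force" is the grip in N (left out, the last holds). Time passes only in rows, so rows that repeat a pose let the fingers close, or fill a call up. It gives the time, the measured TCP pose, the force and the opening at its end, in the units of the state.
- arm.sense(): the state, without advancing time (a new reading comes with each control period).
- arm.capture(name): name is "side" or "top"; returns the picture (420x560x3 uint8, red, green, blue); there is no depth.
- arm.calibration(name): a dict with "camera_matrix" (3x3 intrinsics, pixels), "k1" (the pictures are not rectified: a ray, as slopes to the right and down, at radius r is drawn at 1 + k1 r^2 times it, then the intrinsics apply), "rvec" (rotation vector, rad) and "tvec" (3), from world to camera coordinates, as OpenCV has them. Camera axes: x right, y down, z forward; pixel columns grow to the right and rows downward; lengths in m; the calibration is good to about 2 mm. A picture is of the moment at which its call begins. calibration takes no time and is no camera call.
- arm.close_job(): hands the job in, once; it reports no verdict.
Trained networks look in the newest picture that a camera, given by its name, has taken for a name from the list of things; names that differ only in an ending like _2 or _b are one class to them, and where a whole thing is asked for, a point or a joint stands for the part that bears it (a point fixed in the world has none). Each returns a list of dicts, best first, with "conf" (0 to 1); they miss things now and then, are a little off and sometimes report something else, mostly with a low value. They report only what shows in the picture. A call takes as long as a camera call.
- arm.find_in(camera, thing): "extent" ([left, top, right, bottom] in pixels, round what is visible of it).
- arm.regions_of(camera, thing): "mask" (420x560 bool, what is visible of it) and "extent" ([left, top, right, bottom] in pixels, round what is visible of it).
The state is a dict: "time": time; "q": joint angles; "dq": joint speeds; "effort": joint torques, N m; "eef_pos": TCP position; "tcp_rot": TCP orientation; "wrist_force": force on the tool from outside, world axes, zero at the start; "ft_torque": the same for the moment, N m; "gripper_width": opening from 0.0 (shut) to 1.0 (fully open).
Only numpy, scipy, OpenCV 4.12 (cv2) and the standard library are available. Lean on these libraries where they do the work, as an engineer would, in place of code of your own. Each camera call takes 0.05 s, during which the arm holds its last target.

## Working session

There is one attempt and no reset: what is moved stays moved. The work goes in short steps, Python scripts to look and compute and a tool call to move; the robot and the scene stay as the last step left them, time stands still between calls to the robot, and variables do not carry over. Pictures are saved under pics/ and viewed, and the job is handed in when it is done.

Besides the shell and the picture viewer there is one more tool, called after "Call:" as name(argument=value, ...), one argument or row to a line, values as JSON. servo_tool: Moves the arm, as the interface text tells. Its arguments: {"type":"object","properties":{"motion":{"type":"string"},"jaw":{"type":"number"},"force":{"type":"number"}},"required":["motion"]}

```bash
mkdir -p pics; cat > h.py <<'E'
import numpy as np, cv2
from bench import arm
def cal(n):
    c=arm.calibration(n); K=np.array(c["camera_matrix"]);R,_=cv2.Rodrigues(np.array(c["rvec"],float));t=np.array(c["tvec"],float).ravel();k1=c["k1"]
    return K,R,t,np.array([k1,0,0,0.])
def ray(n,uv):
    K,R,t,d=cal(n); p=cv2.undistortPoints(np.array([[uv]],float),K,d)[0,0]
    return -R.T@t, R.T@np.array([p[0],p[1],1])
def onz(n,uv,z):
    o,v=ray(n,uv); return o+v*(z-o[2])/v[2]
def proj(n,P):
    K,R,t,d=cal(n); return cv2.projectPoints(np.array(P,float).reshape(-1,3),cv2.Rodrigues(R)[0],t,K,d)[0].reshape(-1,2)
def shot(n,f):
    im=arm.capture(n); cv2.imwrite(f"pics/{f}.png",im[:,:,::-1]); return im
E
python3 - <<'E'
from h import *
for n in("side","top"):
    shot(n,n+"0"); K,R,t,d=cal(n); print(n,K.round(1).tolist(),d[0],(-R.T@t).round(3),R.round(2).tolist())
for n in("top","side"):
  for th in("mat","turntable","handle_a","cherry_jar_mid","olive_jar_mid","onion_jar_mid","bitters_mid","sugar_bowl_mid","tumbler","stem_glass","upturned_glass","jigger","shaker"):
    print(n,th,[(np.round(r["extent"]).tolist(),round(r["conf"],2)) for r in arm.find_in(n,th)][:3])
print(arm.sense())
E
```

```text
side [[507.1, 0.0, 278.8], [0.0, 507.1, 209.2], [0.0, 0.0, 1.0]] 0.04249503867652301 [-0.032  1.188  0.98 ] [[-0.91, -0.41, -0.01], [-0.23, 0.52, -0.82], [0.34, -0.75, -0.57]]
top [[424.6, 0.0, 282.3], [0.0, 424.6, 211.0], [0.0, 0.0, 1.0]] -0.035350017770046115 [ 0.3   -0.033  1.252] [[0.09, -1.0, 0.01], [-0.98, -0.09, -0.2], [0.2, 0.01, -0.98]]
top mat [([204.0, 145.0, 358.0, 310.0], 0.96), ([233.0, 150.0, 340.0, 253.0], 0.36)]
top turntable [([236.0, 153.0, 336.0, 255.0], 0.62)]
top handle_a [([237.0, 158.0, 338.0, 257.0], 0.63), ([250.0, 261.0, 276.0, 286.0], 0.33)]
top cherry_jar_mid [([288.0, 168.0, 310.0, 192.0], 0.67)]
top olive_jar_mid [([258.0, 202.0, 275.0, 227.0], 0.83), ([263.0, 178.0, 276.0, 193.0], 0.39)]
top onion_jar_mid [([306.0, 189.0, 325.0, 213.0], 0.69), ([204.0, 145.0, 358.0, 307.0], 0.32), ([404.0, 270.0, 462.0, 309.0], 0.26)]
top bitters_mid [([264.0, 174.0, 275.0, 194.0], 0.7)]
top sugar_bowl_mid [([288.0, 216.0, 304.0, 237.0], 0.65)]
top tumbler [([286.0, 214.0, 306.0, 237.0], 0.72), ([248.0, 259.0, 278.0, 288.0], 0.65)]
top stem_glass [([406.0, 272.0, 463.0
[... 1009 characters left out ...]
, 244.0, 178.0, 312.0], 0.96)]
{'time': 1.4, 'q': array([ 9.30194332e-01,  2.58641893e-01,  1.53501844e+00,  2.02865255e-05,
        1.34799055e+00, -2.02820255e-01]), 'dq': array([-0.00068427, -0.00098598,  0.00201085, -0.00229933,  0.0018392 ,
        0.00270733]), 'effort': array([-3.68425463e-04, -4.37195206e+01, -2.84300959e+01,  7.19019142e-02,
        3.11674050e-02, -1.00556585e-05]), 'eef_pos': array([0.23314432, 0.4981401 , 0.21862276]), 'tcp_rot': array([ 2.17149280e-01,  9.76138407e-01, -2.25124127e-05, -2.09420354e-05]), 'wrist_force': array([-0.26154512, -0.29514247,  0.53165486]), 'ft_torque': array([-0.00861142, -0.00830508,  0.01097369]), 'gripper_width': 0.9981014245575738}
```

```bash
python3 - <<'E'
import cv2
a=cv2.imread("pics/top0.png");cv2.imwrite("pics/topz.png",cv2.resize(a[120:320,100:480],None,fx=2.1,fy=2.1,interpolation=cv2.INTER_CUBIC))
a=cv2.imread("pics/side0.png");cv2.imwrite("pics/sidez.png",cv2.resize(a[130:330,130:430],None,fx=2.6,fy=2.6,interpolation=cv2.INTER_CUBIC))
E
```

```text
(no output)
```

View pics/topz.png

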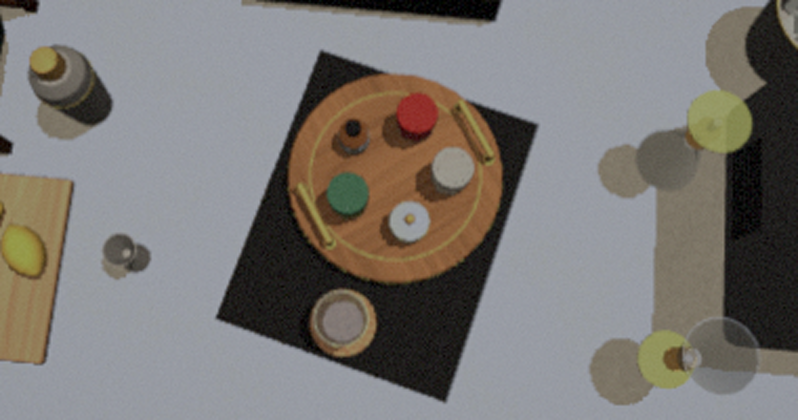

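View pics/sidez.png

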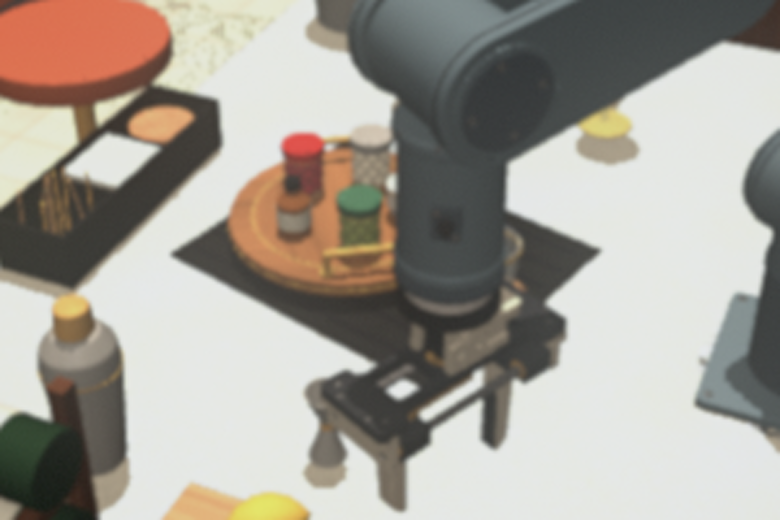

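View pics/top0.png

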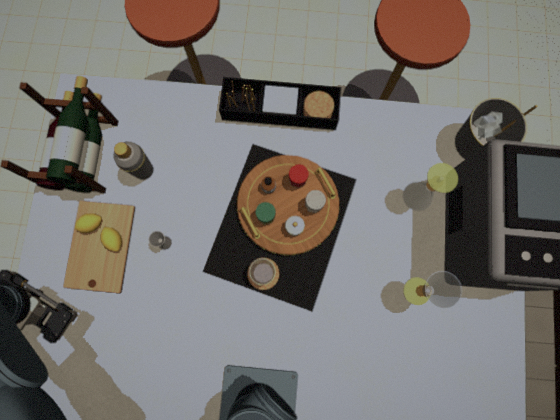

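```bash
cat > m.py <<'E'
from h import *
import sys
im=arm.capture("top")
b=None
cors=np.array([onz("top",p,0.004)[:2] for p in [(253.3,144.8),(355.7,179),(312.9,311),(203.8,271.4)]])
print("corners",cors.round(3).tolist(),[np.linalg.norm(cors[i]-cors[i-1]).round(3) for i in range(4)])
fr=(cors[2]+cors[3])/2-(cors[0]+cors[1])/2; print("front ang(long edges)",np.degrees(np.arctan2(fr[1],fr[0])))
# disc circle via mask
m=arm.regions_of("top","turntable")
for r in m[:2]:
    mm=r["mask"].astype(np.uint8); c=max(cv2.findContours(mm,0,1)[0],key=cv2.contourArea).reshape(-1,2)
    c=cv2.convexHull(c).reshape(-1,2)
    w=np.array([onz("top",p,0.04)[:2] for p in c]); A=np.c_[2*w,np.ones(len(w))]; s=np.linalg.lstsq(A,(w**2).sum(1),rcond=None)[0]
    print("disc",r["conf"],s[:2].round(4),np.sqrt(s[2]+s[:2]@s[:2]).round(4))
hsv=cv2.cvtColor(im[120:320,180:380],cv2.COLOR_RGB2HSV)
mm=((hsv[...,1]>90)&(hsv[...,0]<25)).astype(np.uint8); mm=cv2.morphologyEx(mm,cv2.MORPH_OPEN,np.ones((3,3)))
c=max(cv2.findContours(mm,0,1)[0],key=cv2.contourArea).reshape(-1,2); c=cv2.convexHull(c).reshape(-1,2)+[180,120]
w=np.array([onz("top",p,0.04)[:2] for p in c]); A=np.c_[2*w,np.ones(len(w))]; s=np.linalg.lstsq(A,(w**2).sum(1),rcond=None)[0]
print("disc colour",s[:2].round(4),np.sqrt(s[2]+s[:2]@s[:2]).round(4),c.min(0),c.max(0))
ax=s[:2]
for th,z in(("cherry_jar_mid",.11),("olive_jar_mid",.11),("onion_jar_mid",.11),("bitters_mid",.114),("sugar_bowl_mid",.09),("tumbler",.088),("jigger",.08),("shaker",.2)):
    for r in arm.regions_of("top",th)[:2]:
        e=r["extent"]; p=onz("top",((e[0]+e[2])/2,(e[1]+e[3])/2),z-.0)[:2];d=p-ax
        print(th,round(r["conf"],2),np.round(e),p.round(3),"r",np.linalg.norm(d).round(3),"ang",np.degrees(np.arctan2(d[1],d[0])).round(1))
E
python3 m.py
python3 - <<'E'
from h import *
ax=None
for nm,uv,z in(("cherry lid",(417,115),.11),("onion lid",(454,169),.11),("olive lid",(348,193),.11),("knob",(409.5,219),.105),("bitters cap",(353,128),.114),("hA1",(300,187),.068),("hA2",(331,244),.068),("hB1",(460,104),.068),("hB2",(490,159),.068),("coaster",(343,323),.008),("tumbler rim",(343,321),.088)):
    p=np.array(uv)/2.1+[100,120]; print(nm,p.round(1),onz("top",p,z)[:2].round(3))
E
```

```text
corners [[0.758, 0.091], [0.678, -0.232], [0.274, -0.132], [0.357, 0.194]] [np.float64(0.414), np.float64(0.333), np.float64(0.416), np.float64(0.336)]
front ang(long edges) 165.8832539504969
disc 0.56 [ 0.5749 -0.0333] 0.1471
disc colour [ 0.5739 -0.0312] 0.1516 [236 155] [339 255]
olive_jar_mid 0.76 [257. 202. 280. 225.] [0.524 0.018] r 0.07 ang 135.3
olive_jar_mid 0.29 [199. 144. 355. 312.] [ 0.488 -0.009] r 0.089 ang 165.3
onion_jar_mid 0.56 [304. 191. 327. 211.] [ 0.572 -0.108] r 0.077 ang -91.3
bitters_mid 0.46 [261. 177. 273. 196.] [0.6  0.03] r 0.066 ang 66.9
sugar_bowl_mid 0.58 [288. 213. 304. 234.] [ 0.508 -0.06 ] r 0.072 ang -156.5
sugar_bowl_mid 0.55 [248. 257. 275. 285.] [0.368 0.023] r 0.213 ang 165.4
tumbler 0.93 [249. 261. 277. 287.] [0.361 0.018] r 0.218 ang 167.1
tumbler 0.68 [238. 153. 340. 257.] [ 0.559 -0.037] r 0.016 ang -160.0
jigger 0.64 [261. 176. 275. 195.] [0.612 0.029] r 0.071 ang 57.6
jigger 0.63 [148. 230. 173. 248.] [0.431 0.311] r 0.371 ang 112.7
shaker 0.65 [116. 142. 153. 180.] [0.614 0.375] r 0.408 ang 84.4
cherry lid [298.6 174.8] [ 0.643 -0.055]
onion lid [316.2 200.5] [ 0.574 -0.11 ]
olive lid [265.7 211.9] [0.529 0.026]
knob [295.  224.3] [ 0.503 -0.057]
bitters cap [268.1 181. ] [0.616 0.028]
hA1 [242.9 209. ] [0.539 0.094]
hA2 [257.6 236.2] [0.466 0.044]
hB1 [319.  169.5] [ 0.677 -0.114]
hB2 [333.3 195.7] [ 0.602 -0.16 ]
coaster [263.3 273.8] [0.366 0.02 ]
tumbler rim [263.3 272.9] [0.364 0.017]
```

```bash
cat > plan.py <<'E'
from h import *
from scipy.spatial.transform import Rotation as Ro
AX=np.array([.572,-.0335])
def state():
    s=arm.sense(); Rm=Ro.from_quat(s["tcp_rot"]).as_matrix(); psi=np.degrees(np.arctan2(Rm[1,1],Rm[0,1])); return s,Rm,psi
def rows(poses):  # list of (x,y,z,psi deg)
    s,Rm,psi=state(); out=[]
    for x,y,z,p in poses:
        d=Rm.T@(np.array([x,y,z])-s["eef_pos"]); dp=(p-psi+180)%360-180 if abs(p-psi)<=180 else p-psi
        out.append("%.4f %.4f %.4f %.3f"%(*d,-np.radians(dp)))
    print("; ".join(out))
def pol(phi,r,z): 
    a=np.radians(phi); return (AX[0]+r*np.cos(a),AX[1]+r*np.sin(a),z,phi-180)
def lin(a,b,n): a=np.array(a);b=np.array(b); return [a+(b-a)*(i+1)/n for i in range(n)]
def here(): s,_,psi=state(); return (*s["eef_pos"],psi)
def info():
    s,_,psi=state(); d=s["eef_pos"][:2]-AX; print("t",round(s["time"],2),"pos",s["eef_pos"].round(4),"psi",round(psi,1),"phi",np.degrees(np.arctan2(d[1],d[0])).round(1)%360,"r",np.linalg.norm(d).round(4),"F",s["wrist_force"].round(1),"g",round(s["gripper_width"],2),"q",s["q"].round(2))
E
python3 -c "
from plan import *
info(); t=pol(92,.136,.2); print(t)
L=lin(here(),t,22); rows(L[:8])"
```

```text
t 1.9 pos [0.2332 0.4981 0.2187] psi 64.9 phi 122.5 r 0.6304 F [ 0.2 -1.1 -0.4] g 1.0 q [ 0.93  0.26  1.54 -0.    1.35 -0.2 ]
(np.float64(0.5672536684484598), np.float64(0.10241715247459704), 0.2, -88)
-0.0214 -0.0099 0.0008 0.121; -0.0428 -0.0197 0.0017 0.243; -0.0641 -0.0296 0.0025 0.364; -0.0855 -0.0394 0.0034 0.485; -0.1069 -0.0493 0.0042 0.607; -0.1283 -0.0591 0.0051 0.728; -0.1497 -0.0690 0.0059 0.849; -0.1710 -0.0788 0.0068 0.971
```

Call:
servo_tool(
  motion="-0.021 -0.010 0.001 0.121; -0.043 -0.020 0.002 0.243; -0.064 -0.030 0.003 0.364; -0.086 -0.039 0.003 0.485; -0.107 -0.049 0.004 0.607; -0.128 -0.059 0.005 0.728; -0.150 -0.069 0.006 0.849; -0.171 -0.079 0.007 0.97",
  jaw=1,
  force=20,
)

```text
time: 2.57
eef_pos: [0.3553, 0.3532, 0.2117]
tcp_rot: [0.649, 0.76, 0.0, 0.0]
wrist_force: [-0.3, -0.7, 0.2]
gripper_width: 0.477
```

```bash
python3 -c "
from plan import *
info(); t=pol(92,.136,.2)
L=lin(here(),t,15); rows(L[:8])"
```

```text
t 2.57 pos [0.3553 0.3532 0.2117] psi 9.0 phi 119.3 r 0.4433 F [-0.3 -0.7  0.2] g 0.48 q [ 0.56  0.17  1.66 -0.    1.31  0.4 ]
-0.0187 0.0113 0.0008 0.113; -0.0374 0.0227 0.0016 0.226; -0.0562 0.0340 0.0024 0.339; -0.0749 0.0454 0.0031 0.451; -0.0936 0.0567 0.0039 0.564; -0.1123 0.0681 0.0047 0.677; -0.1310 0.0794 0.0055 0.790; -0.1498 0.0908 0.0063 0.903
```

Call:
servo_tool(
  motion="-0.019 0.011 0.001 0.113; -0.037 0.023 0.002 0.226; -0.056 0.034 0.002 0.339; -0.075 0.045 0.003 0.451; -0.094 0.057 0.004 0.564; -0.112 0.068 0.005 0.677; -0.131 0.079 0.006 0.79; -0.150 0.091 0.006 0.903",
)

```text
time: 3.23
eef_pos: [0.4691, 0.2199, 0.2055]
tcp_rot: [0.916, 0.401, -0.0, -0.0]
wrist_force: [0.9, -0.1, -0.4]
gripper_width: 0.005
```

```bash
python3 -c "
from plan import *
info(); t=pol(92,.136,.14)
L=lin(here(),t,8); rows(L[:8])"
```

```text
t 3.23 pos [0.4691 0.2199 0.2055] psi -42.7 phi 112.1 r 0.2735 F [ 0.9 -0.1 -0.4] g 0.01 q [0.22 0.21 1.63 0.   1.3  0.97]
-0.0025 0.0190 0.0082 0.099; -0.0049 0.0380 0.0164 0.198; -0.0074 0.0570 0.0246 0.296; -0.0099 0.0759 0.0328 0.395; -0.0123 0.0949 0.0410 0.494; -0.0148 0.1139 0.0491 0.593; -0.0173 0.1329 0.0573 0.692; -0.0197 0.1519 0.0655 0.790
```

Call:
servo_tool(
  motion="-0.0025 0.019 0.008 0.099; -0.005 0.038 0.016 0.198; -0.0075 0.057 0.025 0.296; -0.010 0.076 0.033 0.395; -0.0125 0.095 0.041 0.494; -0.015 0.114 0.049 0.593; -0.017 0.133 0.057 0.692; -0.020 0.152 0.065 0.79",
)

```text
time: 3.9
eef_pos: [0.5681, 0.1029, 0.1403]
tcp_rot: [1.0, 0.018, 0.0, -0.0]
wrist_force: [-0.5, 0.6, -0.1]
gripper_width: 0.004
```

```bash
python3 -c "
from plan import *
info(); t=pol(92,.136,.053)
L=lin(here(),t,7); rows(L+[t])
a=shot('top','top1');a2=shot('side','side1')
cv2.imwrite('pics/c1.png',np.vstack([cv2.resize(a[130:300,180:400],None,fx=1.75,fy=1.75),cv2.resize(a2[130:300,170:390],None,fx=1.75,fy=1.75)])[:,:,::-1])"
```

```text
t 3.9 pos [0.5681 0.1029 0.1403] psi -87.9 phi 91.6 r 0.1364 F [-0.5  0.6 -0.1] g 0.0 q [-0.01  0.37  1.58  0.    1.19  1.52]
-0.0001 0.0001 0.0125 0.000; -0.0003 0.0001 0.0249 0.000; -0.0004 0.0002 0.0374 0.000; -0.0005 0.0002 0.0499 0.001; -0.0006 0.0003 0.0623 0.001; -0.0008 0.0004 0.0748 0.001; -0.0009 0.0004 0.0873 0.001; -0.0009 0.0004 0.0873 0.001
```

View pics/c1.png

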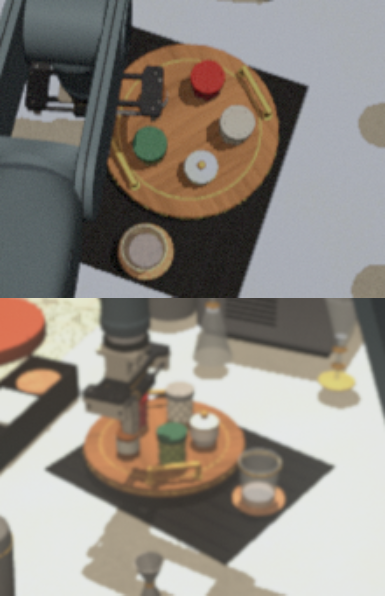

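Call:
servo_tool(
  motion="0 0 0.0125 0; 0 0 0.025 0; 0 0 0.0375 0; 0 0 0.05 0; 0 0 0.0625 0; 0 0 0.075 0; 0 0 0.087 0; 0 0 0.087 0",
)

```text
time: 4.67
eef_pos: [0.5654, 0.1043, 0.0518]
tcp_rot: [1.0, 0.022, -0.002, -0.0]
wrist_force: [-0.5, 0.3, -0.5]
gripper_width: 0.002
```

```bash
python3 -c "
from plan import *
info(); 
L=[pol(92+1*(i+1),.136,.053) for i in range(8)]; rows(L)
a=shot('top','top2');a2=shot('side','side2')
cv2.imwrite('pics/c2.png',np.vstack([cv2.resize(a[130:300,180:400],None,fx=1.75,fy=1.75),cv2.resize(a2[130:300,170:390],None,fx=1.75,fy=1.75)])[:,:,::-1])"
```

```text
t 4.67 pos [0.5654 0.1043 0.0518] psi -87.5 phi 92.8 r 0.138 F [-0.5  0.3 -0.5] g 0.0 q [-0.01  0.47  1.68  0.    1.    1.52]
-0.0006 0.0020 -0.0012 -0.009; -0.0029 0.0020 -0.0012 -0.027; -0.0053 0.0021 -0.0012 -0.044; -0.0077 0.0022 -0.0012 -0.062; -0.0100 0.0024 -0.0012 -0.079; -0.0124 0.0026 -0.0012 -0.096; -0.0148 0.0028 -0.0012 -0.114; -0.0171 0.0031 -0.0011 -0.131
```

View pics/c2.png

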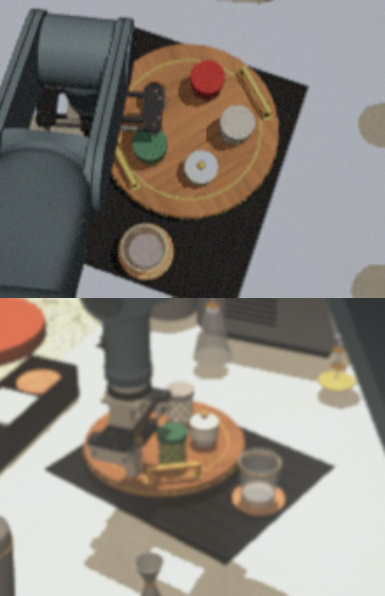

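Call:
servo_tool(
  motion="-0.0006 0.001 0 -0.009; -0.003 0.002 -0.001 -0.027; -0.0053 0.002 -0.001 -0.044; -0.0077 0.0022 -0.001 -0.062; -0.010 0.0024 -0.001 -0.079; -0.0124 0.0026 -0.001 -0.096; -0.0148 0.0028 -0.001 -0.114; -0.0171 0.0031 -0.001 -0.131",
)

```text
time: 5.43
eef_pos: [0.5505, 0.0998, 0.0548]
tcp_rot: [0.996, 0.087, 0.0, -0.0]
wrist_force: [1.1, -0.1, -0.4]
gripper_width: 0.007
```

```bash
cat > nxt.py <<'E'
from plan import *
import sys
p0,step=float(sys.argv[1]),float(sys.argv[2]); n=int(sys.argv[3]) if len(sys.argv)>3 else 8
info(); L=[pol(p0+step*min(i+1,n),.136,.053) for i in range(8)]; rows(L)
E
python3 nxt.py 100 1.8
```

```text
t 5.43 pos [0.5505 0.0998 0.0548] psi -80.1 phi 99.1 r 0.135 F [ 1.1 -0.1 -0.4] g 0.01 q [-0.02  0.44  1.72  0.    0.99  1.38]
-0.0063 -0.0009 0.0018 -0.032; -0.0106 -0.0007 0.0018 -0.064; -0.0148 -0.0004 0.0018 -0.095; -0.0191 0.0001 0.0018 -0.127; -0.0233 0.0007 0.0018 -0.158; -0.0275 0.0015 0.0018 -0.189; -0.0317 0.0023 0.0018 -0.221; -0.0358 0.0033 0.0018 -0.252
```

Call:
servo_tool(
  motion="-0.004 -0.0004 0.0005 -0.03; -0.0085 -0.0004 0.001 -0.062; -0.013 -0.0002 0.001 -0.094; -0.0175 0.0002 0.001 -0.126; -0.022 0.0007 0.001 -0.157; -0.0265 0.0014 0.001 -0.188; -0.031 0.0022 0.001 -0.22; -0.0353 0.0032 0.001 -0.251",
)

```text
time: 6.1
eef_pos: [0.5164, 0.0904, 0.0538]
tcp_rot: [0.977, 0.211, 0.0, 0.0]
wrist_force: [0.7, -0.9, -1.1]
gripper_width: 0.003
```

```bash
python3 nxt.py 114.4 2.2; python3 -c "
from h import *
a=shot('top','top3')
cv2.imwrite('pics/c3.png',cv2.resize(a[130:300,180:400],None,fx=2.5,fy=2.5)[:,:,::-1])"
```

```text
t 6.1 pos [0.5164 0.0904 0.0538] psi -65.6 phi 114.2 r 0.1358 F [ 0.7 -0.9 -1.1] g 0.0 q [-0.04  0.38  1.81 -0.    0.95  1.11]
-0.0058 -0.0001 0.0008 -0.039; -0.0110 0.0002 0.0008 -0.077; -0.0162 0.0007 0.0008 -0.116; -0.0214 0.0014 0.0008 -0.154; -0.0265 0.0023 0.0008 -0.193; -0.0316 0.0034 0.0008 -0.231; -0.0367 0.0047 0.0008 -0.269; -0.0417 0.0062 0.0008 -0.308
```

View pics/c3.png

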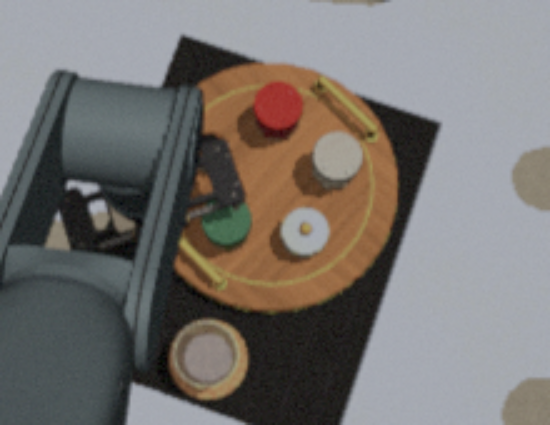

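Call:
servo_tool(
  motion="-0.005 0 0 -0.038; -0.010 0.0003 0 -0.077; -0.0153 0.0008 0 -0.115; -0.0206 0.0015 0 -0.154; -0.0258 0.0024 0 -0.192; -0.031 0.0035 0 -0.231; -0.036 0.0048 0 -0.269; -0.041 0.0062 0 -0.307",
)

```text
time: 6.82
eef_pos: [0.4818, 0.068, 0.0539]
tcp_rot: [0.934, 0.358, 0.001, 0.0]
wrist_force: [1.2, 0.4, -0.2]
gripper_width: 0.007
```

```bash
python3 nxt.py 132 2.5
```

```text
t 6.82 pos [0.4818 0.068  0.0539] psi -48.1 phi 131.6 r 0.1358 F [ 1.2  0.4 -0.2] g 0.01 q [-0.09  0.33  1.9   0.    0.92  0.75]
-0.0068 -0.0001 0.0009 -0.045; -0.0127 0.0003 0.0009 -0.089; -0.0186 0.0010 0.0008 -0.132; -0.0245 0.0019 0.0008 -0.176; -0.0303 0.0031 0.0008 -0.220; -0.0361 0.0045 0.0008 -0.263; -0.0417 0.0062 0.0008 -0.307; -0.0474 0.0081 0.0008 -0.351
```

Call:
servo_tool(
  motion="-0.006 0 0 -0.044; -0.012 0.0004 0 -0.088; -0.018 0.001 0 -0.132; -0.0238 0.002 0 -0.176; -0.0296 0.0032 0 -0.22; -0.0354 0.0046 0 -0.263; -0.0412 0.0063 0 -0.307; -0.0469 0.0082 0 -0.35",
)

```text
time: 7.48
eef_pos: [0.4523, 0.0306, 0.0539]
tcp_rot: [0.857, 0.515, 0.001, 0.0]
wrist_force: [0.6, -0.5, 0.2]
gripper_width: 0.007
```

```bash
python3 nxt.py 152 2.5; python3 -c "
from h import *
a=shot('top','top4');a2=shot('side','side4')
cv2.imwrite('pics/c4.png',np.vstack([cv2.resize(a[130:300,180:400],None,fx=1.75,fy=1.75),cv2.resize(a2[130:300,170:390],None,fx=1.75,fy=1.75)])[:,:,::-1])"
```

```text
t 7.48 pos [0.4523 0.0306 0.0539] psi -28.0 phi 151.8 r 0.1358 F [ 0.6 -0.5  0.2] g 0.01 q [-0.18  0.28  1.97  0.    0.89  0.31]
-0.0063 -0.0001 0.0009 -0.044; -0.0122 0.0003 0.0009 -0.087; -0.0181 0.0010 0.0009 -0.131; -0.0240 0.0019 0.0009 -0.175; -0.0298 0.0030 0.0009 -0.218; -0.0356 0.0044 0.0009 -0.262; -0.0413 0.0061 0.0009 -0.306; -0.0469 0.0080 0.0009 -0.349
```

View pics/c4.png

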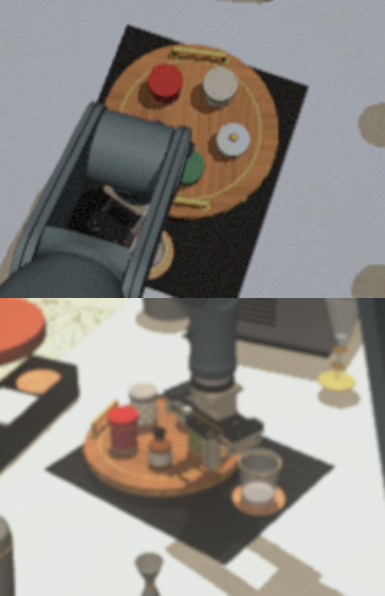

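Call:
servo_tool(
  motion="-0.006 0 0 -0.044; -0.012 0.0004 0 -0.088; -0.018 0.001 0 -0.132; -0.0238 0.002 0 -0.176; -0.0296 0.0032 0 -0.22; -0.0354 0.0046 0 -0.263; -0.0412 0.0063 0 -0.307; -0.0469 0.0082 0 -0.35",
)

```text
time: 8.25
eef_pos: [0.4374, -0.0144, 0.0538]
tcp_rot: [0.755, 0.656, 0.0, 0.0]
wrist_force: [1.1, 0.8, -0.1]
gripper_width: 0.007
```

```bash
python3 nxt.py 172 2.5
```

```text
t 8.25 pos [ 0.4374 -0.0144  0.0538] psi -8.0 phi 171.9 r 0.1359 F [ 1.1  0.8 -0.1] g 0.01 q [-0.29  0.25  2.01  0.    0.88 -0.15]
-0.0061 0.0001 0.0008 -0.044; -0.0121 0.0005 0.0008 -0.088; -0.0180 0.0011 0.0008 -0.132; -0.0238 0.0020 0.0008 -0.175; -0.0296 0.0032 0.0008 -0.219; -0.0354 0.0046 0.0008 -0.263; -0.0411 0.0063 0.0008 -0.306; -0.0467 0.0082 0.0008 -0.350
```

Call:
servo_tool(
  motion="-0.006 0 0 -0.044; -0.012 0.0004 0 -0.088; -0.018 0.001 0 -0.132; -0.0238 0.002 0 -0.176; -0.0296 0.0032 0 -0.22; -0.0354 0.0046 0 -0.263; -0.0412 0.0063 0 -0.307; -0.0469 0.0082 0 -0.35",
)

```text
time: 8.92
eef_pos: [0.4388, -0.0619, 0.0537]
tcp_rot: [0.629, 0.777, 0.0, -0.0]
wrist_force: [-0.1, 0.7, -0.6]
gripper_width: 0.003
```

Call:
servo_tool(
  motion="-0.006 0 0 -0.044; -0.012 0.0004 0 -0.088; -0.018 0.001 0 -0.132; -0.0238 0.002 0 -0.176; -0.0296 0.0032 0 -0.22; -0.0354 0.0046 0 -0.263; -0.0412 0.0063 0 -0.307; -0.0469 0.0082 0 -0.35",
)

```text
time: 9.58
eef_pos: [0.4564, -0.1059, 0.0536]
tcp_rot: [0.484, 0.875, 0.0, -0.0]
wrist_force: [0.3, 2.0, 0.3]
gripper_width: 0.006
```

```bash
python3 nxt.py 212 2.5; python3 -c "
from h import *
a=shot('top','top5');a2=shot('side','side5')
cv2.imwrite('pics/c5.png',np.vstack([cv2.resize(a[130:300,180:400],None,fx=1.75,fy=1.75),cv2.resize(a2[130:300,170:390],None,fx=1.75,fy=1.75)])[:,:,::-1])"
```

```text
t 9.58 pos [ 0.4564 -0.1059  0.0536] psi 32.1 phi 212.1 r 0.1364 F [0.3 2.  0.3] g 0.01 q [-0.47  0.3   1.94  0.    0.9  -1.03]
-0.0058 0.0006 0.0006 -0.043; -0.0117 0.0009 0.0006 -0.086; -0.0176 0.0016 0.0006 -0.130; -0.0235 0.0025 0.0006 -0.174; -0.0293 0.0036 0.0006 -0.217; -0.0351 0.0050 0.0005 -0.261; -0.0408 0.0067 0.0005 -0.304; -0.0464 0.0086 0.0005 -0.348
```

View pics/c5.png

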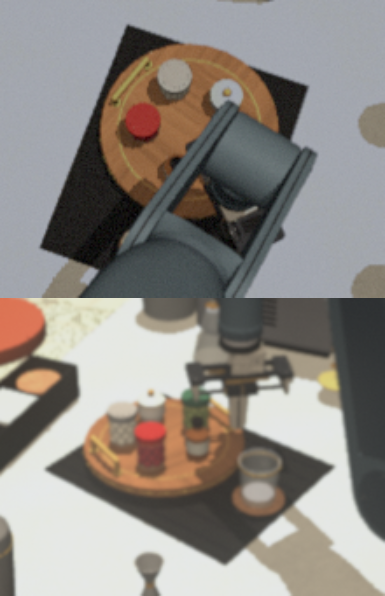

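```bash
cat > ang.py <<'E'
from plan import *
im=arm.capture("top")
hsv=cv2.cvtColor(im,cv2.COLOR_RGB2HSV); m=((hsv[...,1]>170)&((hsv[...,0]<5)|(hsv[...,0]>170))&(hsv[...,2]>70)).astype(np.uint8); m[:135]=0;m[300:]=0;m[:,:190]=0;m[:,370:]=0
n,l,s,c=cv2.connectedComponentsWithStats(m)
for i in range(1,n):
    if s[i,4]>40:
        p=onz("top",c[i],.105)[:2]; d=p-AX; print(s[i].tolist(),c[i].round(1),p.round(4),"r",np.linalg.norm(d).round(4),"ang",(np.degrees(np.arctan2(d[1],d[0]))%360).round(1))
E
python3 ang.py; sed 's/im=arm.capture("top")/im=cv2.imread("pics\/top0.png")[:,:,::-1].copy()/' ang.py > ang0.py; python3 ang0.py
```

```text
[252, 190, 19, 20, 296] [261.1 199.2] [0.5643 0.0427] r 0.0766 ang 95.7
[289, 165, 19, 19, 285] [298.  173.9] [ 0.6467 -0.0531] r 0.0773 ang 345.3
```

Call:
servo_tool(
  motion="-0.006 0.0002 0 -0.044; -0.012 0.0006 0 -0.088; -0.018 0.0012 0 -0.132; -0.0238 0.0022 0 -0.176; -0.0296 0.0034 0 -0.22; -0.0354 0.0048 0 -0.263; -0.0412 0.0065 0 -0.307; -0.0469 0.0084 0 -0.35",
)

```text
time: 10.4
eef_pos: [0.4876, -0.1409, 0.0533]
tcp_rot: [0.325, 0.946, 0.0, -0.001]
wrist_force: [-0.8, -0.1, -0.6]
gripper_width: 0.006
```

Call:
servo_tool(
  motion="-0.006 0 0 -0.044; -0.012 0.0004 0 -0.088; -0.018 0.001 0 -0.132; -0.0238 0.002 0 -0.176; -0.0296 0.0032 0 -0.22; -0.0354 0.0046 0 -0.263; -0.0412 0.0063 0 -0.307; -0.0469 0.0082 0 -0.35",
)

```text
time: 11.07
eef_pos: [0.5298, -0.1634, 0.0533]
tcp_rot: [0.155, 0.988, 0.0, -0.001]
wrist_force: [-1.2, -1.2, -0.2]
gripper_width: 0.007
```

```bash
python3 nxt.py 252 2; python3 ang.py;  python3 -c "
from h import *
a=shot('top','top6');a2=shot('side','side6')
cv2.imwrite('pics/c6.png',np.vstack([cv2.resize(a[130:300,180:400],None,fx=1.75,fy=1.75),cv2.resize(a2[130:300,170:390],None,fx=1.75,fy=1.75)])[:,:,::-1])"
```

```text
t 11.07 pos [ 0.5298 -0.1634  0.0533] psi 72.1 phi 252.0 r 0.1366 F [-1.2 -1.2 -0.2] g 0.01 q [-0.5   0.43  1.73 -0.    0.98 -1.76]
-0.0047 0.0006 0.0003 -0.032; -0.0095 0.0009 0.0003 -0.067; -0.0142 0.0013 0.0003 -0.102; -0.0189 0.0018 0.0003 -0.137; -0.0236 0.0026 0.0003 -0.172; -0.0283 0.0035 0.0003 -0.207; -0.0329 0.0045 0.0003 -0.242; -0.0375 0.0057 0.0003 -0.277
[258, 206, 20, 20, 297] [267.5 215.2] [0.5209 0.0204] r 0.0743 ang 133.5
```

View pics/c6.png

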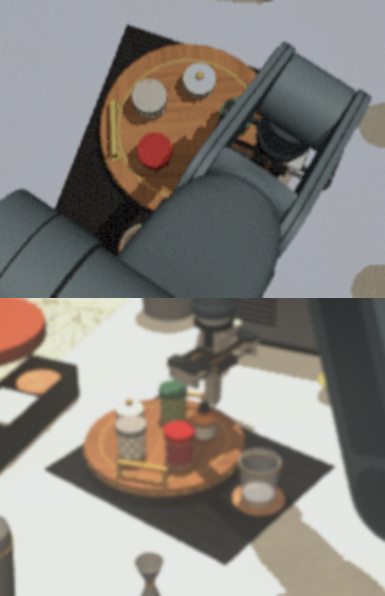

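Call:
servo_tool(
  motion="-0.0047 0.0003 0 -0.035; -0.0095 0.0005 0 -0.07; -0.0142 0.0009 0 -0.105; -0.0189 0.0015 0 -0.14; -0.0236 0.0022 0 -0.175; -0.0283 0.0031 0 -0.21; -0.0329 0.0041 0 -0.245; -0.0375 0.0053 0 -0.28",
)

```text
time: 11.88
eef_pos: [0.5669, -0.1699, 0.0534]
tcp_rot: [0.016, 1.0, 0.0, -0.001]
wrist_force: [-2.1, -0.4, -0.2]
gripper_width: 0.006
```

```bash
python3 nxt.py 268 1.2; python3 ang.py;  python3 -c "
from h import *
a=shot('top','top7');a2=shot('side','side7')
cv2.imwrite('pics/c7.png',np.vstack([cv2.resize(a[130:300,180:400],None,fx=1.75,fy=1.75),cv2.resize(a2[130:300,170:390],None,fx=1.75,fy=1.75)])[:,:,::-1])"
```

```text
t 11.88 pos [ 0.5669 -0.1699  0.0534] psi 88.1 phi 267.8 r 0.1365 F [-2.1 -0.4 -0.2] g 0.01 q [-0.48  0.49  1.63 -0.    1.02 -2.02]
-0.0032 0.0005 0.0004 -0.019; -0.0061 0.0006 0.0004 -0.039; -0.0089 0.0007 0.0004 -0.060; -0.0117 0.0009 0.0004 -0.081; -0.0146 0.0012 0.0004 -0.102; -0.0174 0.0015 0.0004 -0.123; -0.0202 0.0019 0.0004 -0.144; -0.0230 0.0023 0.0003 -0.165
[263, 211, 21, 19, 298] [273.  219.8] [0.5096 0.0043] r 0.073 ang 148.8
```

View pics/c7.png

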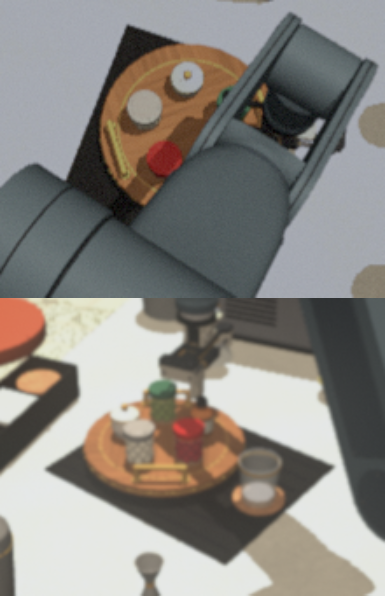

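Call:
servo_tool(
  motion="-0.0028 0.0002 0 -0.021; -0.0057 0.0003 0 -0.042; -0.0085 0.0005 0 -0.063; -0.0113 0.0007 0 -0.084; -0.0142 0.001 0 -0.105; -0.017 0.0013 0 -0.126; -0.0198 0.0017 0 -0.147; -0.0226 0.0021 0 -0.168",
)

```text
time: 12.7
eef_pos: [0.5906, -0.1689, 0.0536]
tcp_rot: [-0.069, 0.998, 0.0, -0.0]
wrist_force: [-0.0, 1.0, -0.6]
gripper_width: 0.005
```

```bash
python3 nxt.py 277.6 0.6; python3 ang.py;  python3 -c "
from h import *
a=shot('top','top8');a2=shot('side','side8')
cv2.imwrite('pics/c8.png',cv2.resize(a[140:300,190:370],None,fx=3.7,fy=3.7,interpolation=cv2.INTER_CUBIC)[:,:,::-1])
cv2.imwrite('pics/c8s.png',cv2.resize(a2[160:290,180:370],None,fx=4,fy=4,interpolation=cv2.INTER_CUBIC)[:,:,::-1])"
```

```text
t 12.7 pos [ 0.5906 -0.1689  0.0536] psi 97.9 phi 277.8 r 0.1367 F [-0.   1.  -0.6] g 0.01 q [-0.46  0.52  1.57 -0.    1.05 -2.17]
-0.0009 0.0007 0.0006 -0.005; -0.0024 0.0007 0.0006 -0.015; -0.0038 0.0007 0.0006 -0.026; -0.0052 0.0008 0.0006 -0.036; -0.0066 0.0008 0.0006 -0.047; -0.0081 0.0009 0.0006 -0.057; -0.0095 0.0010 0.0006 -0.068; -0.0109 0.0011 0.0006 -0.078
[268, 213, 16, 17, 131] [273.6 219. ] [0.5119 0.0028] r 0.0702 ang 148.8
```

View pics/c8.png

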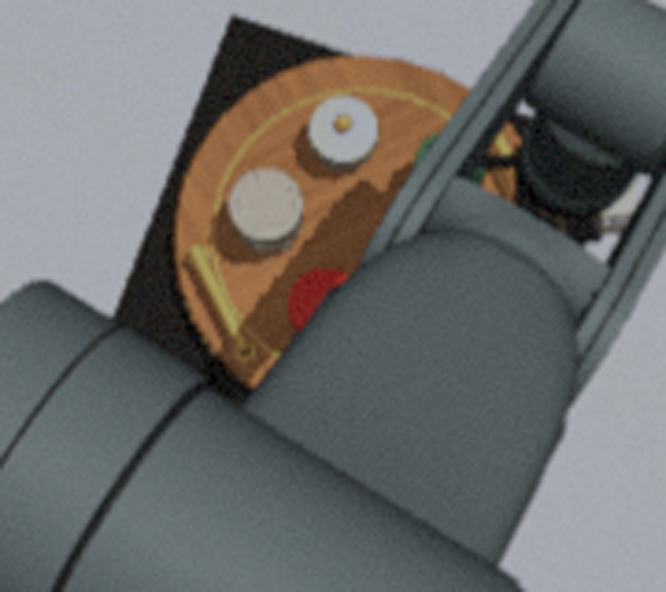

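View pics/c8s.png

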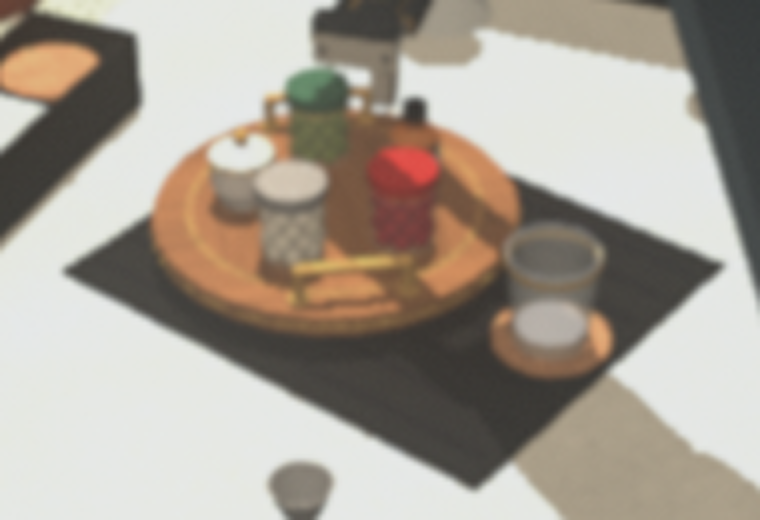

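```bash
python3 - <<'E'
from plan import *
def a(p): d=p-AX; return (np.degrees(np.arctan2(d[1],d[0]))%360).round(1),np.linalg.norm(d).round(4)
f=lambda uv:np.array(uv)/2.1+[100,120]; g=lambda uv:np.array(uv)/3.7+[190,140]
for nm,u0,u1,z in(("knob",(409.5,219),(343,124),.1),("onion",(454,167),(266,205),.11)):
    print(nm,a(onz("top",f(u0),z)[:2]),a(onz("top",g(u1),z)[:2]))
h0=[onz("top",f(u),.07)[:2] for u in((460,104),(490,159))];h1=[onz("top",g(u),.07)[:2] for u in((197,252),(247,353))]
print("hB",a(sum(h0)/2),a(sum(h1)/2))
for x in(h0,h1): d=x[1]-x[0]; print(np.degrees(np.arctan2(d[1],d[0])),np.linalg.norm(d))
print("cherry0",a(onz("top",f((417,115)),.11)[:2]))
c=onz("top",f((343,323)),.008)[:2]; print("coaster",a(c)); print("tumbler",a(onz("top",f((343,320)),.088)[:2]))
# side view cherry lid centre & jar
for s,z in(((403,168),.11),): print("side cherry",a(onz("side",np.array(s)/4+[180,160],z)[:2]))
print("side coaster",a(onz("side",np.array((552,338))/4+[180,160],.008)[:2]), "side tumbler rim",a(onz("side",np.array((553,252))/4+[180,160],.088)[:2]))
E
```

```text
knob (np.float64(199.1), np.float64(0.0724)) (np.float64(17.7), np.float64(0.0769))
onion (np.float64(273.3), np.float64(0.076)) (np.float64(88.4), np.float64(0.0748))
hB (np.float64(303.0), np.float64(0.1232)) (np.float64(123.2), np.float64(0.1233))
-147.86299148910672 0.08769339393985806
-148.02930398946395 0.08772614369977358
cherry0 (np.float64(343.2), np.float64(0.0739))
coaster (np.float64(165.5), np.float64(0.213))
tumbler (np.float64(166.3), np.float64(0.2127))
side cherry (np.float64(157.9), np.float64(0.0789))
side coaster (np.float64(164.3), np.float64(0.2189)) side tumbler rim (np.float64(164.4), np.float64(0.2158))
```

Call:
servo_tool(
  motion="-0.001 0 0 -0.007; -0.002 0 0 -0.014; -0.0031 0 0 -0.021; -0.0042 0.0001 0 -0.028; -0.0053 0.0001 0 -0.036; -0.0064 0.0002 0 -0.043; -0.0072 0.0003 0 -0.052; -0.0072 0.0003 0 -0.052",
)

```text
time: 13.52
eef_pos: [0.5976, -0.1677, 0.0536]
tcp_rot: [-0.094, 0.996, 0.0, 0.0]
wrist_force: [0.4, -0.2, -0.5]
gripper_width: 0.009
```

```bash
python3 -c "
from plan import *
info()
# retreat: back off 15mm CW, up to .16, then away
s,Rm,p=state()
a2=shot('side','side9');a=shot('top','top9')
cv2.imwrite('pics/c9.png',cv2.resize(a[140:300,190:370],None,fx=3.7,fy=3.7,interpolation=cv2.INTER_CUBIC)[:,:,::-1])
cv2.imwrite('pics/c9s.png',cv2.resize(a2[160:290,180:370],None,fx=4,fy=4,interpolation=cv2.INTER_CUBIC)[:,:,::-1])"
```

```text
t 13.52 pos [ 0.5976 -0.1677  0.0536] psi 100.8 phi 280.8 r 0.1366 F [ 0.4 -0.2 -0.5] g 0.01 q [-0.45  0.53  1.56  0.    1.05 -2.21]
```

View pics/c9s.png

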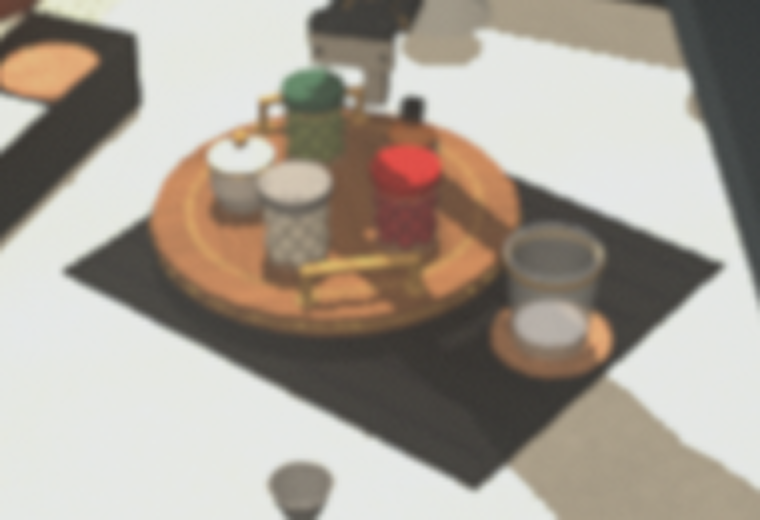

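View pics/c9.png

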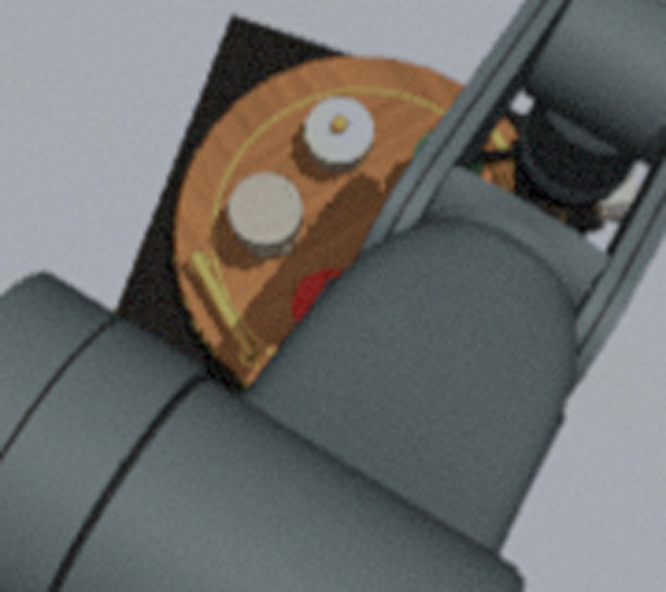

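Call:
servo_tool(
  motion="0.004 0 0 0; 0.010 -0.001 0 0; 0.018 -0.002 0 0; 0.020 -0.003 -0.02 0; 0.020 -0.003 -0.05 0; 0.020 -0.003 -0.085 0; 0.020 -0.003 -0.12 0; 0.020 -0.003 -0.155 0",
)

```text
time: 14.28
eef_pos: [0.5771, -0.1745, 0.2101]
tcp_rot: [-0.094, 0.996, 0.0, -0.0]
wrist_force: [0.3, -0.6, 0.3]
gripper_width: 0.006
```

```bash
python3 -c "
from plan import *
info(); h=here(); t=(.40,.33,.205,h[3])
rows(lin(h,t,16)[:8])"
```

```text
t 14.28 pos [ 0.5771 -0.1745  0.2101] psi 100.8 phi 272.1 r 0.1411 F [ 0.3 -0.6  0.3] g 0.01 q [-0.48  0.36  1.41 -0.    1.37 -2.24]
0.0050 0.0330 0.0003 -0.000; 0.0100 0.0661 0.0007 -0.000; 0.0150 0.0991 0.0010 -0.000; 0.0200 0.1322 0.0013 -0.000; 0.0250 0.1652 0.0017 -0.000; 0.0300 0.1983 0.0020 -0.000; 0.0349 0.2313 0.0023 -0.000; 0.0399 0.2643 0.0027 -0.000
```

Call:
servo_tool(
  motion="0.003 0.020 0 0; 0.008 0.050 0 0; 0.013 0.083 0 0; 0.018 0.117 0 0; 0.023 0.15 0 0; 0.028 0.183 0 0; 0.033 0.217 0 0; 0.038 0.25 0 0",
)

```text
time: 14.95
eef_pos: [0.4927, 0.0651, 0.2086]
tcp_rot: [-0.094, 0.996, 0.0, -0.0]
wrist_force: [0.6, 1.0, 0.7]
gripper_width: 0.005
```

Call:
servo_tool(
  motion="0.005 0.033 0 0; 0.010 0.066 0 0; 0.015 0.099 0 0; 0.020 0.132 0 0; 0.025 0.165 0 0; 0.030 0.198 0 0; 0.035 0.22 0 0; 0.040 0.235 0 0",
)

```text
time: 15.62
eef_pos: [0.4094, 0.289, 0.2086]
tcp_rot: [-0.095, 0.996, 0.0, -0.0]
wrist_force: [-0.0, 0.8, 0.4]
gripper_width: 0.008
```

```bash
python3 ang.py; python3 -c "
from plan import *
info()
a2=shot('side','side10');a=shot('top','top10')
cv2.imwrite('pics/c10.png',cv2.resize(a[140:300,190:370],None,fx=3.7,fy=3.7,interpolation=cv2.INTER_CUBIC)[:,:,::-1])
cv2.imwrite('pics/c10s.png',cv2.resize(a2[160:290,180:370],None,fx=4,fy=4,interpolation=cv2.INTER_CUBIC)[:,:,::-1])"
```

```text
[269, 213, 20, 20, 294] [278.4 222.8] [ 0.5025 -0.0113] r 0.073 ang 162.3
t 15.67 pos [0.4082 0.2903 0.2086] psi 100.9 phi 116.8 r 0.3629 F [-1.6 -0.1 -0.7] g 0.01 q [ 0.39  0.18  1.66  0.    1.3  -1.37]
```

View pics/c10.png

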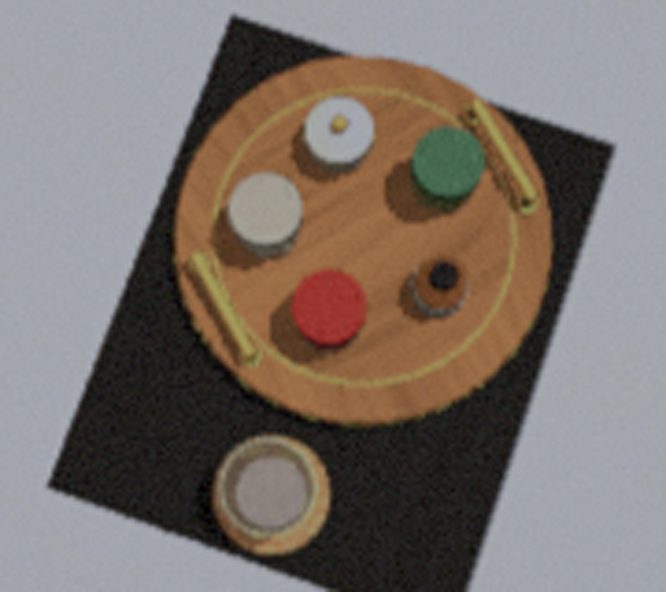

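View pics/c10s.png

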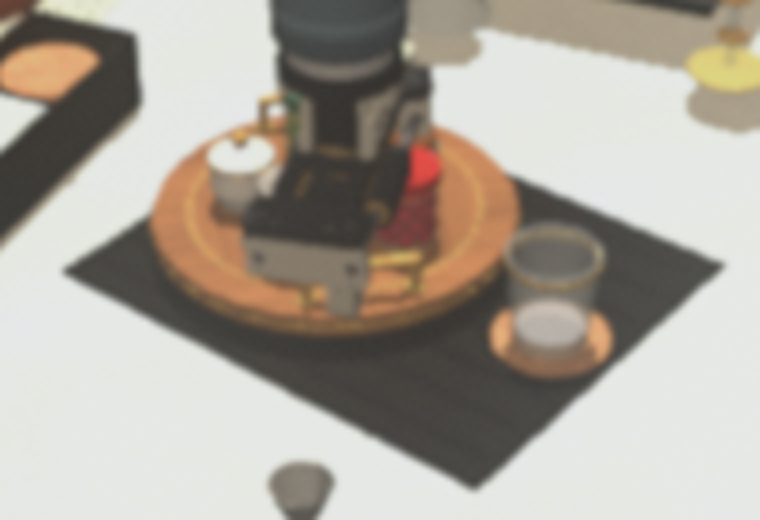

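```bash
cat > fit.py <<'E'
from plan import *
from scipy.optimize import least_squares
g=lambda uv:np.array(uv,float)/3.7+[190,140]
W={}
for nm,u,z in(("cherry",(330,305),.11),("onion",(265,205),.11),("olive",(449,162),.11),("knob",(339,124),.104),("bit",(443,275),.114),("hB1",(200,259),.07),("hB2",(250,356),.07),("hA1",(476,107),.07),("hA2",(528,206),.07),("coaster",(271,497),.008),("tumrim",(269,488),.088)):
    W[nm]=onz("top",g(u),z)[:2]; print(nm,W[nm].round(4))
j=np.array([W[k] for k in("cherry","onion","olive","knob","bit")])
s=least_squares(lambda p:np.hypot(*(j-p).T)-.075,AX); print("axis jars",s.x.round(4),s.fun.round(4))
hA=(W["hA1"]+W["hA2"])/2;hB=(W["hB1"]+W["hB2"])/2; print("axis handles",((hA+hB)/2).round(4),np.linalg.norm(hA-hB))
a=lambda v:np.degrees(np.arctan2(v[1],v[0]))%360
for c in(s.x,(hA+hB)/2,AX):
    print("axis",c.round(4),"cherry",a(W["cherry"]-c).round(1),"coaster",a(W["coaster"]-c).round(1),"tum",a(W["tumrim"]-c).round(1),"B",a(hB-c).round(1))
E
python3 fit.py
python3 - <<'E'
# overlay predicted
from plan import *
im=cv2.imread("pics/top10.png"); S=3.7
big=cv2.resize(im[140:300,190:370],None,fx=S,fy=S,interpolation=cv2.INTER_CUBIC)
t=np.linspace(0,2*np.pi,60)
def circ(c,r,z,col):
    P=np.c_[c[0]+r*np.cos(t),c[1]+r*np.sin(t),np.full(60,z)]; q=((proj("top",P)-[190,140]+.5)*S-.5).round().astype(int); cv2.polylines(big,[q],True,col,1)
c=np.array([.572,-.0335]); circ(c,.15,.04,(255,0,0))
f=np.radians(165.9);u=np.array([np.cos(f),np.sin(f)])
circ(c+.075*u,.028,.11,(255,255,0)); circ(c+.215*u,.046,.008,(255,255,0)); circ(c+.215*u,.036,.088,(0,255,0))
cv2.imwrite("pics/ov.png",big)
E
```

```text
cherry [ 0.5029 -0.0135]
onion [0.574 0.042]
olive [ 0.6201 -0.0925]
knob [ 0.6438 -0.0072]
bit [ 0.5324 -0.0946]
hB1 [0.5364 0.09  ]
hB2 [0.4652 0.044 ]
hA1 [ 0.6779 -0.1122]
hA2 [ 0.6019 -0.1584]
coaster [0.3643 0.0201]
tumrim [0.3665 0.0188]
axis jars [ 0.5745 -0.0331] [-0.0008  0.0001 -0.0001 -0.001  -0.0005]
axis handles [ 0.5704 -0.0341] 0.24549341621305965
axis [ 0.5745 -0.0331] cherry 164.7 coaster 165.8 tum 166.0 B 126.3
axis [ 0.5704 -0.0341] cherry 163.0 coaster 165.3 tum 165.4 B 124.5
axis [ 0.572  -0.0335] cherry 163.9 coaster 165.5 tum 165.7 B 125.3
```

View pics/ov.png

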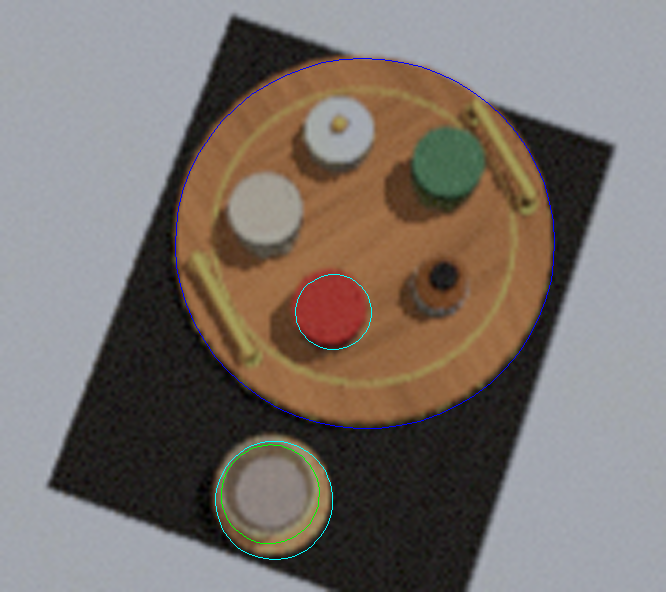

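```bash
sed -i 's/^def lin/def polf(phi,r,z): return (*pol(phi,r,z)[:3],phi)\ndef lin/' plan.py; python3 -c "
from plan import *
info(); h=here(); rows(lin(h,polf(91,.136,.14),8))"
```

```text
t 15.77 pos [0.41   0.2876 0.2086] psi 100.9 phi 116.8 r 0.3596 F [ 0.3 -0.2  0. ] g 0.0 q [ 0.39  0.18  1.66 -0.    1.3  -1.37]
-0.0152 -0.0265 0.0086 0.022; -0.0304 -0.0530 0.0171 0.043; -0.0456 -0.0795 0.0257 0.065; -0.0608 -0.1060 0.0343 0.087; -0.0761 -0.1325 0.0429 0.108; -0.0913 -0.1590 0.0514 0.130; -0.1065 -0.1855 0.0600 0.151; -0.1217 -0.2120 0.0686 0.173
```

Call:
servo_tool(
  motion="-0.015 -0.027 0.003 0.022; -0.030 -0.053 0.010 0.043; -0.046 -0.080 0.020 0.065; -0.061 -0.106 0.030 0.087; -0.076 -0.133 0.040 0.108; -0.091 -0.159 0.050 0.13; -0.107 -0.186 0.060 0.151; -0.122 -0.212 0.069 0.173",
)

```text
time: 16.43
eef_pos: [0.5712, 0.0986, 0.139]
tcp_rot: [-0.006, 1.0, -0.0, -0.0]
wrist_force: [0.1, 1.2, 0.1]
gripper_width: 0.004
```

```bash
python3 -c "
from plan import *
info(); h=here(); t=polf(91,.136,.053); rows(lin(h,t,7)+[t])"
```

```text
t 16.43 pos [0.5712 0.0986 0.139 ] psi 90.7 phi 90.3 r 0.1321 F [0.1 1.2 0.1] g 0.0 q [-0.02  0.37  1.57 -0.    1.19 -1.6 ]
0.0002 0.0006 0.0123 -0.001; 0.0004 0.0011 0.0246 -0.001; 0.0007 0.0017 0.0369 -0.002; 0.0009 0.0023 0.0492 -0.003; 0.0011 0.0028 0.0614 -0.004; 0.0013 0.0034 0.0737 -0.004; 0.0015 0.0039 0.0860 -0.005; 0.0015 0.0039 0.0860 -0.005
```

Call:
servo_tool(
  motion="0 0.001 0.012 0; 0 0.002 0.025 0; 0.001 0.003 0.037 0; 0.001 0.004 0.049 -0.002; 0.001 0.004 0.062 -0.004; 0.001 0.004 0.074 -0.005; 0.0015 0.004 0.086 -0.005; 0.0015 0.004 0.086 -0.005",
)

```text
time: 17.1
eef_pos: [0.567, 0.1041, 0.0513]
tcp_rot: [-0.009, 1.0, -0.0, -0.002]
wrist_force: [-0.1, -0.1, 0.1]
gripper_width: 0.004
```

```bash
python3 -c "
from plan import *
info(); rows([polf(91+x,.136,.053) for x in (1.5,3,4.5,6,7,8,9,9)])"; python3 ang.py
```

```text
t 17.1 pos [0.567  0.1041 0.0513] psi 91.1 phi 92.1 r 0.1377 F [-0.1 -0.1  0.1] g 0.0 q [-0.01  0.47  1.67 -0.    1.01 -1.6 ]
0.0010 -0.0017 -0.0017 -0.025; 0.0045 -0.0019 -0.0017 -0.051; 0.0081 -0.0021 -0.0017 -0.077; 0.0116 -0.0024 -0.0017 -0.104; 0.0140 -0.0027 -0.0016 -0.121; 0.0163 -0.0030 -0.0016 -0.139; 0.0187 -0.0033 -0.0016 -0.156; 0.0187 -0.0033 -0.0016 -0.156
[269, 213, 20, 20, 288] [278.3 222.8] [ 0.5026 -0.011 ] r 0.0729 ang 162.1
```

Call:
servo_tool(
  motion="0.003 -0.0002 0 -0.025; 0.0065 -0.0004 0 -0.051; 0.010 -0.0006 0 -0.077; 0.0135 -0.0009 0 -0.104; 0.016 -0.0012 0 -0.121; 0.0183 -0.0015 0 -0.139; 0.0207 -0.0018 0 -0.156; 0.0207 -0.0018 0 -0.156",
)

```text
time: 17.82
eef_pos: [0.5482, 0.1035, 0.0541]
tcp_rot: [-0.088, 0.996, -0.0, 0.0]
wrist_force: [0.5, 1.2, 1.1]
gripper_width: 0.009
```

```bash
python3 ang.py; python3 -c "
from plan import *
info(); rows([polf(100+x,.136,.053) for x in (.5,1,1.5,2,2.5,3,3,3)])"
```

```text
[269, 213, 20, 21, 288] [278.7 223.2] [ 0.5016 -0.0122] r 0.0735 ang 163.2
t 17.87 pos [0.5482 0.1036 0.054 ] psi 100.1 phi 99.8 r 0.1391 F [ 0.5 -0.2 -0.1] g 0.0 q [-0.01  0.43  1.72 -0.    0.98 -1.76]
0.0016 -0.0031 0.0010 -0.007; 0.0028 -0.0031 0.0010 -0.016; 0.0040 -0.0032 0.0010 -0.025; 0.0051 -0.0032 0.0010 -0.033; 0.0063 -0.0032 0.0010 -0.042; 0.0075 -0.0033 0.0010 -0.051; 0.0075 -0.0033 0.0010 -0.051; 0.0075 -0.0033 0.0010 -0.051
```

```bash
for i in 1 2 3; do python3 ang.py; done; python3 - <<'E'
from plan import *
a=arm.capture("top").astype(float)
b=cv2.imread("pics/top10.png")[:,:,::-1].astype(float)
A=cv2.cvtColor(a.astype(np.uint8),cv2.COLOR_RGB2GRAY).astype(np.float32);B=cv2.cvtColor(b.astype(np.uint8),cv2.COLOR_RGB2GRAY).astype(np.float32)
# fit rotation on red region / knob via phaseCorrelate on patches
for nm,(x,y) in {"cherry":(279,222),"knob":(281.6,173.5),"olive":(311,184),"tumbler":(263,274)}.items():
    x,y=int(x),int(y); w=14; P=lambda I:I[y-w:y+w,x-w:x+w].copy()
    print(nm,cv2.phaseCorrelate(P(B),P(A),cv2.createHanningWindow((2*w,2*w),cv2.CV_32F)))
E
```

```text
[269, 214, 20, 20, 289] [278.9 223.1] [ 0.5017 -0.0128] r 0.0733 ang 163.5
[269, 213, 20, 21, 276] [278.5 223.2] [ 0.5014 -0.0118] r 0.0739 ang 162.9
[269, 213, 20, 21, 289] [278.8 223.1] [ 0.5017 -0.0125] r 0.0733 ang 163.4
cherry ((0.09443461986602486, -0.1616307981712044), 0.9831982315911187)
knob ((-0.4135292223001503, 0.12640368011099667), 0.9254692422019111)
olive ((-0.17542311473709127, -0.1881088887172968), 1.1096781486935086)
tumbler ((0.14561277670744666, 0.10402162855151609), 1.0093531682756212)
```

Call:
servo_tool(
  motion="0.0004 0 0 -0.003; 0.0008 -0.0001 0 -0.006; 0.0012 -0.0001 0 -0.009; 0.0016 -0.0001 0 -0.012; 0.002 -0.0001 0 -0.015; 0.002 -0.0001 0 -0.015; 0.002 -0.0001 0 -0.015; 0.002 -0.0001 0 -0.015",
)

```text
time: 18.73
eef_pos: [0.5462, 0.1033, 0.0536]
tcp_rot: [-0.095, 0.995, -0.0, -0.0]
wrist_force: [-0.8, 0.4, -0.3]
gripper_width: 0.005
```

```bash
for i in 1 2 3; do python3 ang.py; done; python3 -c "
from plan import *
info()
a=shot('top','top11')
cv2.imwrite('pics/c11.png',cv2.resize(a[140:300,190:370],None,fx=3.7,fy=3.7,interpolation=cv2.INTER_CUBIC)[:,:,::-1])"
```

```text
[270, 214, 20, 20, 287] [279.  223.3] [ 0.5013 -0.0131] r 0.0735 ang 163.9
[270, 213, 20, 21, 292] [279.  223.1] [ 0.5018 -0.0132] r 0.0731 ang 163.8
[270, 214, 20, 20, 290] [278.9 223.3] [ 0.5014 -0.0128] r 0.0736 ang 163.7
t 18.88 pos [0.5462 0.1033 0.0536] psi 101.0 phi 100.7 r 0.1392 F [ 0.7  0.2 -0.3] g 0.01 q [-0.01  0.43  1.73 -0.    0.98 -1.78]
```

View pics/c11.png

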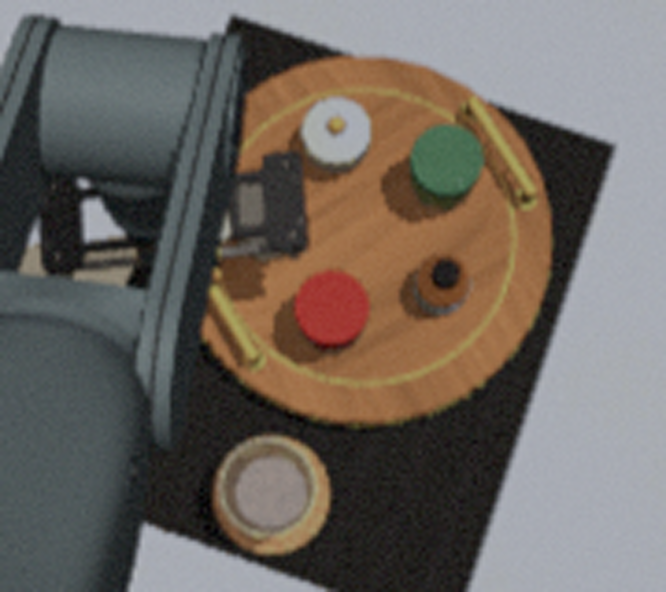

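Call:
servo_tool(
  motion="-0.004 0 0 0; -0.010 0 0 0; -0.018 0 0 0; -0.020 0 -0.02 0; -0.020 0 -0.05 0; -0.020 0 -0.085 0; -0.020 0 -0.12 0; -0.020 0 -0.15 0",
)

```text
time: 19.6
eef_pos: [0.5669, 0.1072, 0.2061]
tcp_rot: [-0.095, 0.995, -0.0, 0.001]
wrist_force: [1.3, 0.0, -0.3]
gripper_width: 0.009
```

Call:
servo_tool(
  motion="0.010 0.015 0 0; 0.030 0.040 0 0; 0.055 0.065 0 0; 0.080 0.090 0 0; 0.105 0.115 0 0; 0.125 0.140 0 0; 0.135 0.150 0 0; 0.135 0.150 0 0",
)

```text
time: 20.27
eef_pos: [0.4027, 0.2304, 0.2037]
tcp_rot: [-0.097, 0.995, 0.0, -0.0]
wrist_force: [0.3, -0.9, 0.6]
gripper_width: 0.005
```

```bash
for i in 1 2 3; do python3 ang.py; done; python3 -c "
from plan import *
info()
a=shot('top','top12');a2=shot('side','side12')
cv2.imwrite('pics/c12.png',cv2.resize(a[140:300,190:370],None,fx=3.7,fy=3.7,interpolation=cv2.INTER_CUBIC)[:,:,::-1])
cv2.imwrite('pics/c12f.png',cv2.resize(a2,None,fx=1.4,fy=1.4)[:,:,::-1])
b=cv2.imread('pics/top0.png')[:,:,::-1]
for nm,(x,y) in {'tumbler':(263,274),'jigger':(160,240),'shaker':(135,160),'stem':(430,290),'upt':(430,190)}.items():
    w=22;P=lambda I:cv2.cvtColor(np.ascontiguousarray(I[y-w:y+w,x-w:x+w]),cv2.COLOR_RGB2GRAY).astype(np.float32)
    print(nm,cv2.phaseCorrelate(P(b),P(a)))
"
```

```text
[270, 213, 20, 21, 295] [279.1 223.2] [ 0.5016 -0.0133] r 0.0733 ang 164.0
[270, 214, 20, 20, 295] [279.1 223.1] [ 0.5019 -0.0135] r 0.0729 ang 164.1
[270, 214, 20, 20, 295] [279.1 223.1] [ 0.5019 -0.0135] r 0.0729 ang 164.1
t 20.42 pos [0.4061 0.2285 0.2038] psi 101.0 phi 122.3 r 0.3101 F [-0.1 -0.3  0.9] g 0.0 q [ 0.27  0.12  1.75 -0.    1.27 -1.49]
tumbler ((0.46497100540835135, 0.5169183919357359), 0.9819225038128134)
jigger ((4.578876182233351, 0.5108663697801639), 0.05708333380428361)
shaker ((0.42502083243070743, 0.48334341391984026), 1.0091843037546417)
stem ((0.5391321131454632, 0.498815095290972), 1.0040034603778227)
upt ((0.5416375041958013, 0.5367396649320533), 1.0076714313177415)
```

View pics/c12.png

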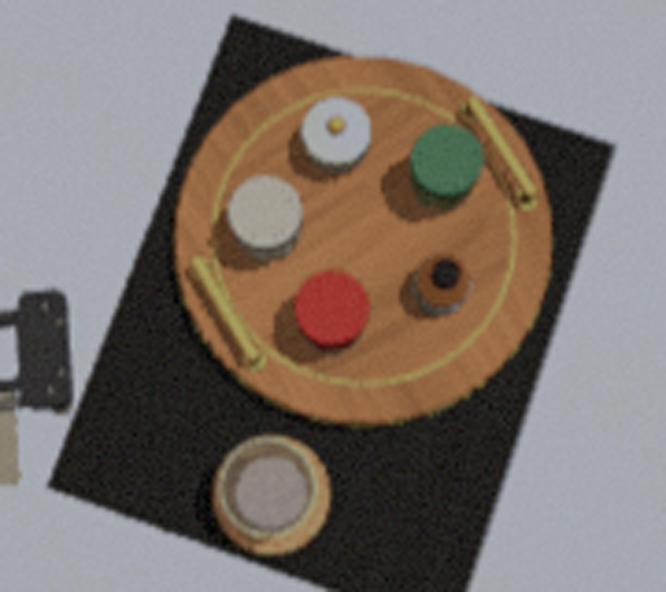

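View pics/c12f.png

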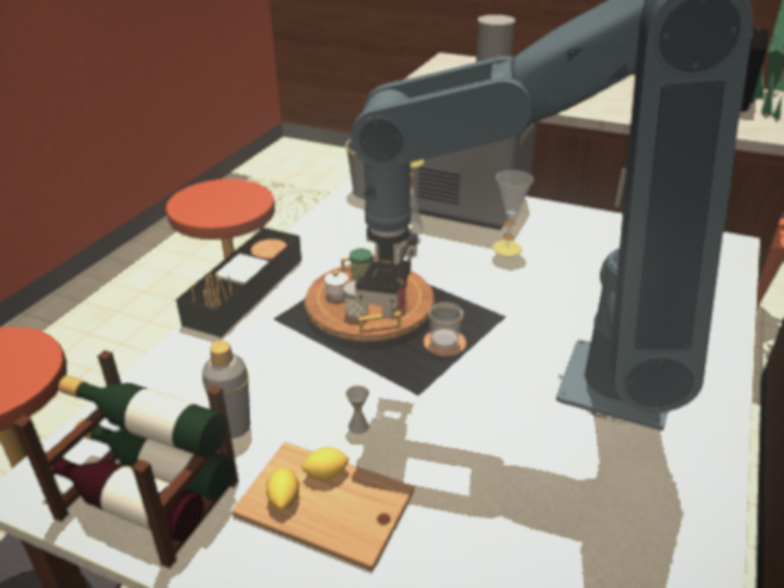

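```bash
python3 -c "
from h import arm
print(arm.close_job())"
```

```text
the job is handed in; nothing more can be done
None
```

I turned the turntable anticlockwise about 183°, and the cherry jar now stands at the front, in line behind the tumbler. I pushed the end of one brass handle slowly with the shut fingertips. I then gave the other handle a small nudge of about 2°, backed off and lifted clear before handing in.

**Position:** the jar is at about 165.5–166° from the axis. The coaster and tumbler line measures 165.5–166° in the top view. My readings are good to only about 1–2°. The raw red-colour reading was 164.1°. I added 1.7° because that reading picks up part of the jar's side, and I estimated that correction from an earlier picture.

**At rest:** three pictures after I backed off agreed to within 0.1°, so the turntable is not moving.

**Things on the turntable:** all five are standing in their places in the last top picture. When I fitted them just before the nudge, they were within about 1 mm of the 75 mm circle.

**Around it:** the tumbler, shaker and both stemmed glasses show no shift against the first picture. For the jigger that comparison failed, probably because the arm's shadow lay near it. It is standing upright in the last side view, and the arm did not go near it at low height.

**Force and time:** the wrist force at the end of each move was never more than a few newtons. The job took about 20 s of the 51 s allowed.

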